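Release the empty jar tray's clamp, thread direction unknown

ROBOT

A 6-joint arm with a two-finger parallel gripper is mounted at the origin on the work surface. World frame = base frame: x ahead of the robot, y to its left, z up, the work surface at z = 0. Lengths are in m, angles in rad, forces in N, time in s.
With the tool pointing down it reaches from about 0.25 to 0.725 m from the base axis. Payload 4 kg.
Tool frame: the origin (TCP) lies on the front face of the gripper's body, between the roots of the fingers; the fingertips stand 73 mm ahead of it and the grasp point (between the pads) lies 54 mm ahead of it; z points along the fingers, y is the line along which they close (so a half turn about z gives the same grasp; the last joint's range is limited). The gripper opens to 85 mm and grips with 20 to 120 N. Pads are 22 mm wide; open, the fingers measure 114 mm over their backs; the gripper's body (76 mm by 85 mm) begins 54 mm behind the grasp point. The pads swing forward as they close: fully open they stand 13 mm farther back than shut.
Start: joints at [-1.176, 0.241, 0.005, 1.335, 0, 1.571], TCP at [0.192, -0.462, 0.304] pointing down, gripper open.
Joint ranges: [-2.72, 2.72], [-1.05, 1.87], [-1.09, 1.28], [-1.99, 2.15], [-1.42, 1.44], [-3.14, 3.14]. Speed limits (rad/s): [2.79, 2.79, 3.14, 3.14, 3.14, 3.14].

INTERFACE

Orientations are given as a unit quaternion [x, y, z, w].
In Python, from workcell import bot gives the robot as it stands. The module is installed in compiled form; this text tells all that it offers.
- The arm moves only by the tool step_arm, never from a script. Its argument "rows" is a list of rows, each a list of 2 entries, a list of its own where there are three numbers: the shift along the tool's x, y, z in mm, then the turn about the tool's z in degrees. A call has 1 to 12 rows; each row is the pose to reach, as a shift and turn from the pose commanded when the call began, along the tool's axes at that moment; what a row does not reach only later rows make up. A row lasts 1/8 s, in which the tool goes at most 62.5 mm and 10.7 degrees, less where a joint would pass 70% of its speed; a pose out of reach is approached as far as the arm can. A call with a gripper value outside its range is refused whole. "claw" is the gripper's target within -1 to 1 (shut at 1, half-way at 0, fully open at -1), set as the call begins (left out, the last holds). The fingers move at their own pace and stop on an object; the grip force is fixed at half the most. Time passes only in rows, so rows that repeat a pose let the fingers close. It gives the time, the measured TCP pose, the force, the opening and the grip force at its end, in the units of the state.
- bot.get_obs(): the state, without advancing time (a new reading comes with each control period).
- bot.camera(name): name is "side" or "top" or "wrist"; returns (picture, depth): 400x640x3 uint8, red, green, blue; 400x640 float32, m along the optical axis (not along the pixel's ray), 0 where there is no reading.
- bot.camera_params(name): a dict with "fx", "fy", "cx", "cy" (pixels), "pose" (4x4, takes a point from camera to world coordinates). Camera axes: x right, y up, looking along -z (the intrinsics and any distortion apply to the point x, -y, -z); pixel columns grow to the right and rows downward; lengths in m; the calibration is good to about 2 mm. A picture is of the moment at which its call begins: read the wrist's pose just before it. camera_params takes no time and is no camera call; for the wrist camera it gives the pose at the moment of the call.
- bot.job_done(): hands the job in; it is judged then, once.
Trained networks look in the newest picture that a camera, given by its name, has taken for a name from the list of things; names that differ only in an ending like _2 or _b are one class to them, and where a whole thing is asked for, a point or a joint stands for the part that bears it (a point fixed in the world has none). Each returns a list of dicts, best first, with "score" (0 to 1); they miss things now and then, are a little off and sometimes report something else, mostly with a low value. They report only what shows in the picture. A call takes as long as a camera call.
- bot.trace(target, camera): "pixels" (400x640 bool, what is visible of it) and "uv" ([column, row] in pixels, amid what is visible of it).
The state is a dict: "clock": time; "joint_pos": joint angles; "joint_vel": joint speeds; "tau": joint torques, N m; "eef_pos": TCP position; "tool_rot": TCP orientation; "ft_force": force on the tool from outside, world axes, zero at the start; "ft_torque": the same for the moment, N m; "grip_width": finger opening in m; "grasp_force": force on a finger pad.
Only numpy, scipy, OpenCV 4.12 (cv2) and the standard library are available. Lean on these libraries where they do the work, as an engineer would, in place of code of your own. Each camera call takes 0.05 s, during which the arm holds its last target. There are 200 camera calls.

TASK

Open the clamp of the empty jar tray: turn its bar handle about a quarter turn the way that loosens it, so that its steel toe is clear of the tray, and let go; leave the full tray's clamp shut. One of the two clamps has a reverse (left-hand) thread and nothing shows which, so try the handle both ways and feel: one way it is stopped at once, the other way it turns.

Things in the scene. Friction and masses are not known exactly. Their poses are not given: they have to be found in the camera images.
- clamp_1: Clamp: black bar handle, steel toe below. Origin on its vertical turning axis, 30 mm above the table; x along bar and toe, z up. Bar centred on the axis: 56 long (x), 14 thick (y), 12 to 47 mm above origin; grip across y, 33 mm up. Toe 14 wide, 44 mm out along +x, 1 to 11 mm up. It starts shut, toe over a tray's edge, within 0.05 rad of a hard stop; the loosening way it turns 1.5 rad to a stop.
- clamp_2: The other clamp, same shape and axes, opposite thread: one loosens clockwise, the other counter-clockwise. Friction when loosening 0.08 N m; they do not rise and stay where left. Which stands at which tray changes: a clamp belongs to the tray that its toe overlaps (origins about 108 mm apart; the other tray's over 200 mm). Their posts are fixed.
- empty_tray: Fixed dark grey tray with six empty 45 mm pockets, 160 (x) by 190 (y) by 18 mm high. Origin: centre of its underside, 12 mm above the table; x points from its clamp's side to its far side, z up; its clamp's axis is 28 mm from its near edge. A fixed round black levelling knob, 32 mm wide, top 34 mm above the table, stands midway between the clamps; not part of the job.
- full_tray: Fixed tray of the same size and axes, with six glass jars of 44 mm in its pockets, tops 60 mm above the table, the nearest jar wall about 66 mm from its clamp's axis.

How it is judged:
By the outcome, as a careful person would: the job done as asked, in the order asked, and still so for the second after the job is handed in, with the robot touching nothing.
It also fails if it takes over 38 s, if anything falls off the work surface, if the arm or the gripper's body presses on something with over 40 N, if the wrist force passes 120 N, or if a joint passes its speed limit or range.

## Working session

There is one attempt and no reset: what is moved stays moved. The work goes in short steps, Python scripts to look and compute and a tool call to move; the robot and the scene stay as the last step left them, time stands still between calls to the robot, and variables do not carry over. Pictures are saved under pics/ and viewed, at most 10 in all, crops included, and the job is handed in when it is done.

Besides the shell and the picture viewer there is one more tool, called after "Request:" as name([rows], argument=value, ...), one row to a line, values as JSON. step_arm: Moves the arm, as the interface text tells. Its arguments: {"type":"object","properties":{"rows":{"type":"array"},"claw":{"type":"number"}},"required":["rows"]}

```bash
mkdir -p pics; cat > h.py <<'E'
import numpy as np, cv2
from workcell import bot
def world(cam, mask, d, P):
    v,u=np.nonzero(mask&(d>0)); z=d[v,u]
    p=np.c_[(u-P['cx'])/P['fx']*z, -(v-P['cy'])/P['fy']*z, -z, np.ones(len(z))]
    return (p@np.array(P['pose']).T)[:,:3]
E
python3 - <<'E'
from h import *
o=bot.get_obs();print(o['eef_pos'],o['tool_rot'],o['clock'])
P=bot.camera_params('top');im,d=bot.camera('top')
cv2.imwrite('pics/top.png',im[:,:,::-1])
print(P['pose'])
for n in ['clamp_1','empty_tray','full_tray']:
    for r in bot.trace(n,'top'):
        w=world('top',r['pixels'],d,P)
        print(n,round(r['score'],2),r['uv'],len(w),np.round(np.median(w,0),3),np.round(w.min(0),3),np.round(w.max(0),3))
        if n=='clamp_1':
            b=w[w[:,2]>.065]
            if len(b)>5:
                rc=cv2.minAreaRect((b[:,:2]*1000).astype(np.float32));print('bar',rc)
E
```

```text
[ 0.19209963 -0.46110434  0.30303767] [ 9.80585152e-01  1.96091087e-01 -2.10131649e-04 -1.00084791e-03] 0.0
[[ 4.12329521e-04  9.83979430e-01 -1.78281549e-01  4.27439466e-01]
 [-9.99837577e-01  3.61794402e-03  1.76558930e-02  3.50988667e-02]
 [ 1.80180482e-02  1.78245311e-01  9.83821101e-01  8.50371833e-01]
 [ 0.00000000e+00  0.00000000e+00  0.00000000e+00  1.00000000e+00]]
clamp_1 0.58 [296.8, 222.0] 470 [0.528 0.062 0.077] [0.498 0.051 0.013] [0.569 0.076 0.082]
bar ((526.2277221679688, 64.47915649414062), (14.153153419494629, 55.9055290222168), 80.59487915039062)
clamp_1 0.56 [430.6, 240.4] 632 [ 0.501 -0.141  0.076] [ 0.469 -0.169  0.012] [ 0.54  -0.132  0.081]
bar ((497.1290588378906, -144.3370819091797), (14.416693687438965, 54.99018478393555), 84.94579315185547)
clamp_1 0.3 [438.0, 179.6] 11181 [ 0.603 -0.165  0.032] [ 0.515 -0.279  0.009] [ 0.704 -0.063  0.079]
bar ((588.6134643554688, -128.77359008789062), (143.85975646972656, 21.89225196838379), 10.261006355285645)
empty_tray 0.59 [307.3, 161.3] 10881 [0.632 0.05  0.03 ] [ 0.54  -0.054  0.011] [0.73  0.157 0.042]
full_tray 0.85 [439.1, 177.7] 11012 [ 0.603 -0.166  0.032] [ 0.515 -0.279  0.01 ] [ 0.704 -0.063  0.079]
```

View pics/top.png

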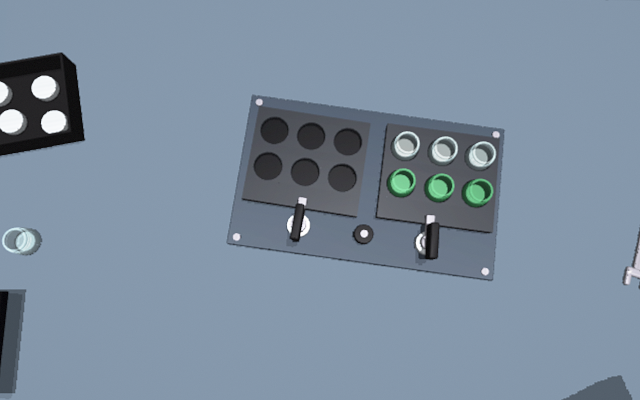

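The picture shows the empty tray on the left with its clamp's bar around (297,222), toe at (302,202). The jars are in the right tray, with its clamp at (430,240). The target is therefore the left clamp, at (0.526, 0.064), with its bar at about -9.4°.

Request:
step_arm([
  [[50, -35, 10], 3],
  [[100, -70, 20], 7],
  [[150, -105, 30], 11],
  [[200, -140, 40], 15],
  [[250, -175, 50], 19],
  [[300, -210, 60], 23],
  [[350, -245, 60], 26],
  [[400, -280, 60], 29],
  [[450, -315, 60], 32],
  [[490, -342, 60], 32],
  [[510, -356, 60], 32],
  [[510, -356, 60], 32],
], claw=-0.2)

```text
clock: 1.7
eef_pos: [0.5157, -0.0321, 0.2436]
tool_rot: [0.999, -0.041, -0.0, -0.023]
ft_force: [-0.2, -0.2, 0.3]
grip_width: 0.0511
grasp_force: 0.0
```

```bash
cat > m.py <<'E'
from h import *
from scipy.spatial.transform import Rotation as R
import sys
o=bot.get_obs();r=R.from_quat(o['tool_rot']);print(np.round(o['eef_pos'],4),np.round(r.as_matrix()[:,:2].T,3),o['clock'],np.round(o['joint_pos'],2),o['grip_width'])
P=bot.camera_params('wrist');im,d=bot.camera('wrist')
cv2.imwrite('pics/%s.png'%sys.argv[1],im[:,:,::-1])
for k in bot.trace('clamp_1','wrist'):
    w=world('wrist',k['pixels'],d,P); b=w[(w[:,2]>.068)&(w[:,2]<.09)]
    if len(b)<20: continue
    (c,s,a)=cv2.minAreaRect((b[:,:2]*1000).astype(np.float32))
    if s[0]<s[1]: a-=90
    q=np.array([c[0]/1000,c[1]/1000,.063+.054])
    print(round(k['score'],2),k['uv'],c,s,'bar deg',a,'shift mm',np.round(1000*r.inv().apply(q-o['eef_pos']),1),'toolx deg',np.degrees(np.arctan2(*r.as_matrix()[[1,0],0])),'topz',np.median(b[:,2]))
E
python3 m.py w1
```

```text
[ 0.5157 -0.0321  0.2436] [[ 0.997 -0.081 -0.002]
 [-0.081 -0.996 -0.045]] 1.7 [-0.08  0.31 -0.06  1.2   0.05  3.14] 0.05110392736093424
0.95 [450.2, 201.3] (496.4263610839844, -146.23480224609375) (14.20681095123291, 55.90462112426758) bar deg -5.561668395996094 shift mm [ -9.6 120.9 121.2] toolx deg -4.671488009583411 topz 0.07523865205364075
0.73 [223.7, 185.9] (525.3436889648438, 61.791725158691406) (14.291818618774414, 55.1916618347168) bar deg -9.814849853515625 shift mm [  2.3 -88.6 130.7] toolx deg -4.671488009583411 topz 0.07521068504514805
```

View pics/w1.png

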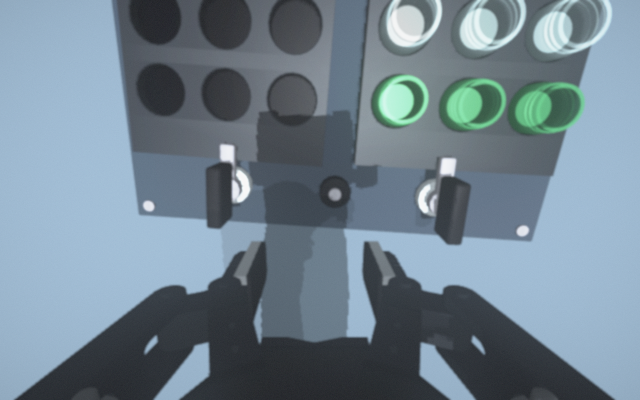

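The view shows the target bar at (220,195) and the full tray's clamp at (450,205). Joint 6 hit its limit, so I'll turn the tool half a turn the other way.

Request:
step_arm([
  [[0, 0, 0], -10],
  [[0, 0, 0], -20],
  [[0, 0, 0], -30],
  [[0, 0, 0], -40],
  [[0, 0, 0], -50],
  [[0, 0, 0], -60],
  [[0, 0, 0], -70],
  [[0, 0, 0], -80],
  [[0, 0, 0], -90],
])

```text
clock: 2.92
eef_pos: [0.5147, -0.0326, 0.244]
tool_rot: [0.734, 0.679, 0.016, -0.016]
ft_force: [-0.4, 0.6, 0.1]
grip_width: 0.0512
grasp_force: 0.0
```

```bash
python3 m.py w2
```

```text
[ 0.5147 -0.0326  0.244 ] [[ 0.077  0.996  0.045]
 [ 0.997 -0.077 -0.002]] 2.925 [-0.08  0.31 -0.07  1.2   0.05  1.56] 0.051178644115200594
0.84 [311.4, 311.6] (496.7817687988281, -146.358642578125) (15.030855178833008, 55.40846633911133) bar deg -5.2369384765625 shift mm [-120.4   -8.9  121.7] toolx deg 85.59895044484063 topz 0.07514556186459334
0.59 [323.7, 100.0] (525.6575317382812, 62.36275100708008) (14.243345260620117, 55.0203857421875) bar deg -9.623260498046875 shift mm [ 89.7   3.9 131.2] toolx deg 85.59895044484063 topz 0.0753575884674132
```

Request:
step_arm([
  [[20, 1, 10], -10],
  [[50, 2, 20], -20],
  [[80, 4, 30], -30],
  [[88, 4, 40], -40],
  [[88, 4, 50], -50],
  [[88, 4, 60], -60],
  [[88, 4, 70], -70],
  [[88, 4, 75], -80],
  [[88, 4, 75], -85],
  [[88, 4, 75], -85],
  [[88, 4, 75], -85],
])

```text
clock: 4.4
eef_pos: [0.5267, 0.0584, 0.1731]
tool_rot: [0.086, 0.996, 0.023, -0.001]
ft_force: [0.1, 0.6, 0.4]
grip_width: 0.051
grasp_force: 0.0
```

```bash
python3 m.py w3; python3 -c "
from h import *
from scipy.spatial.transform import Rotation as R
o=bot.get_obs();r=R.from_quat(o['tool_rot']);print(1000*r.inv().apply(np.array([.5258,.0628,.063])-o['eef_pos'])-[0,0,54])"
```

```text
[0.5267 0.0584 0.1731] [[-0.985  0.171  0.006]
 [ 0.171  0.984  0.045]] 4.4 [ 0.09  0.39 -0.15  1.03  0.04  0.26] 0.050985015505207246
0.66 [313.4, 222.1] (524.3712768554688, 62.78650665283203) (13.752908706665039, 55.068809509277344) bar deg -9.5245361328125 shift mm [ 2.7  1.4 56.2] toolx deg 170.16987428933987 topz 0.07534368773853009
[ 1.02214778 -0.84813359 56.1343555 ]
```

View pics/w3.png

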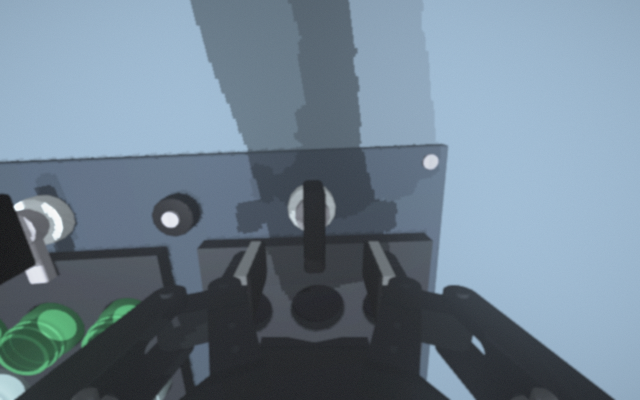

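The bar at (314,225) is centred between the pads (250 and 378). I'll go down and grip.

Request:
step_arm([
  [[1, -1, 20], 0],
  [[1, -1, 40], 0],
  [[1, -1, 56], 0],
  [[1, -1, 56], 0],
])

```text
clock: 5.0
eef_pos: [0.5246, 0.0602, 0.1158]
tool_rot: [0.085, 0.996, 0.022, -0.002]
ft_force: [0.4, -0.1, -0.3]
grip_width: 0.0516
grasp_force: 0.0
```

Request:
step_arm([
  [[0, 0, 0], 0],
  [[0, 0, 0], 0],
  [[0, 0, 0], 0],
  [[0, 0, 0], 0],
  [[0, 0, 0], 0],
], claw=1)

```text
clock: 5.62
eef_pos: [0.5263, 0.0602, 0.118]
tool_rot: [0.084, 0.996, 0.022, 0.0]
ft_force: [-0.8, 1.4, 6.3]
grip_width: 0.0131
grasp_force: 58.8
```

```bash
cat > s.py <<'E'
from workcell import bot
import numpy as np
o=bot.get_obs()
for k in ['clock','eef_pos','tool_rot','joint_pos','ft_force','ft_torque','grip_width','grasp_force']: print(k,np.round(o[k],3))
E
python3 s.py
```

```text
clock 5.625
eef_pos [0.526 0.06  0.118]
tool_rot [0.084 0.996 0.022 0.   ]
joint_pos [ 0.095  0.449 -0.216  0.898  0.044  0.264]
ft_force [-0.834  1.398  6.273]
ft_torque [-0.887  0.324 -0.014]
grip_width 0.013
grasp_force 58.781
```

Gripped. Now a small test turn, first one way.

Request:
step_arm([
  [[0, 0, 0], 2],
  [[0, 0, 0], 4],
  [[0, 0, 0], 6],
  [[0, 0, 0], 6],
])

```text
clock: 6.12
eef_pos: [0.5263, 0.0601, 0.118]
tool_rot: [0.136, 0.99, 0.022, -0.001]
ft_force: [-1.1, 1.1, 5.8]
grip_width: 0.0131
grasp_force: 58.4
```

```bash
python3 s.py
```

```text
clock 6.125
eef_pos [0.526 0.06  0.118]
tool_rot [ 0.136  0.99   0.022 -0.001]
joint_pos [ 0.095  0.449 -0.216  0.898  0.044  0.369]
ft_force [-1.129  1.074  5.789]
ft_torque [-0.896  0.342 -0.088]
grip_width 0.013
grasp_force 58.432
```

It turned 6° with only about 0.08 N·m, which matches loosening friction. I'll go a bit further the same way, then check.

Request:
step_arm([
  [[0, 0, 0], 4],
  [[0, 0, 0], 8],
  [[0, 0, 0], 12],
  [[0, 0, 0], 12],
])

```text
clock: 6.62
eef_pos: [0.5263, 0.0599, 0.118]
tool_rot: [0.239, 0.971, 0.022, -0.003]
ft_force: [-0.5, -0.1, 6.4]
grip_width: 0.0135
grasp_force: 58.4
```

```bash
python3 s.py; python3 m.py w4
```

```text
clock 6.625
eef_pos [0.526 0.06  0.118]
tool_rot [ 0.239  0.971  0.022 -0.003]
joint_pos [ 0.095  0.449 -0.216  0.898  0.043  0.578]
ft_force [-0.5   -0.053  6.362]
ft_torque [-1.038  0.289 -0.112]
grip_width 0.013
grasp_force 58.372
[0.5263 0.0599 0.118 ] [[-0.885  0.465  0.017]
 [ 0.465  0.884  0.041]] 6.625 [ 0.09  0.45 -0.22  0.9   0.04  0.58] 0.013471213782321701
0.94 [317.1, 261.6] (524.9119262695312, 63.331626892089844) (14.902135848999023, 56.18849182128906) bar deg -27.72601318359375 shift mm [2.8 2.3 1.2] toolx deg 152.31114078173064 topz 0.07536972171297657
```

View pics/w4.png

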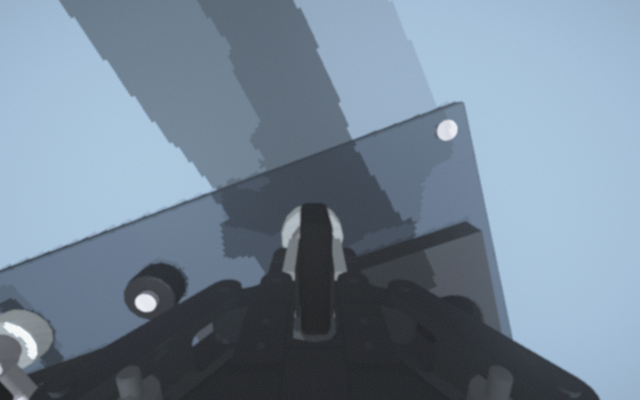

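The bar at (315,265) is following the gripper, now at -27.7°. Clockwise loosens it, so I'll finish the quarter turn.

Request:
step_arm([
  [[0, 0, 0], 8],
  [[0, 0, 0], 16],
  [[0, 0, 0], 24],
  [[0, 0, 0], 32],
  [[0, 0, 0], 40],
  [[0, 0, 0], 48],
  [[0, 0, 0], 56],
  [[0, 0, 0], 62],
  [[0, 0, 0], 63],
  [[0, 0, 0], 63],
])

```text
clock: 7.98
eef_pos: [0.5254, 0.0596, 0.1179]
tool_rot: [0.711, 0.703, 0.016, -0.015]
ft_force: [-4.0, -1.7, 8.2]
grip_width: 0.0128
grasp_force: 59.5
```

```bash
python3 s.py
```

```text
clock 7.975
eef_pos [0.525 0.06  0.118]
tool_rot [ 0.711  0.703  0.016 -0.015]
joint_pos [ 0.094  0.448 -0.217  0.899  0.043  1.677]
ft_force [-3.987 -1.704  8.223]
ft_torque [-0.927  0.574 -0.005]
grip_width 0.013
grasp_force 59.496
```

Request:
step_arm([
  [[0, 0, 0], 0],
  [[0, 0, 0], 0],
  [[0, 0, 0], 0],
  [[0, 0, 0], 0],
  [[0, 0, -20], 0],
  [[0, 0, -50], 0],
  [[0, 0, -90], 0],
  [[0, 0, -130], 0],
  [[0, 0, -130], 0],
  [[0, 0, -130], 0],
], claw=-0.2)

```text
clock: 9.22
eef_pos: [0.5251, 0.0544, 0.2463]
tool_rot: [0.711, 0.703, 0.016, -0.016]
ft_force: [-1.5, 0.5, 0.1]
grip_width: 0.0515
grasp_force: 0.0
```

```bash
python3 s.py; python3 m.py w5
```

```text
clock 9.225
eef_pos [0.525 0.054 0.246]
tool_rot [ 0.711  0.703  0.016 -0.016]
joint_pos [ 0.084  0.324 -0.035  1.207  0.045  1.666]
ft_force [-1.51   0.508  0.063]
ft_torque [-0.092  0.043  0.009]
grip_width 0.051
grasp_force 0.0
[0.5251 0.0544 0.2463] [[ 0.012  0.999  0.045]
 [ 1.    -0.012  0.001]] 9.225 [ 0.08  0.32 -0.04  1.21  0.05  1.67] 0.051470827506346115
0.77 [314.3, 192.5] (525.2711181640625, 62.88942337036133) (55.25017166137695, 13.239115715026855) bar deg 89.03914642333984 shift mm [ 2.600e+00 -1.000e-01  1.296e+02] toolx deg 89.32775611711239 topz 0.07540088946590903
```

View pics/w5.png

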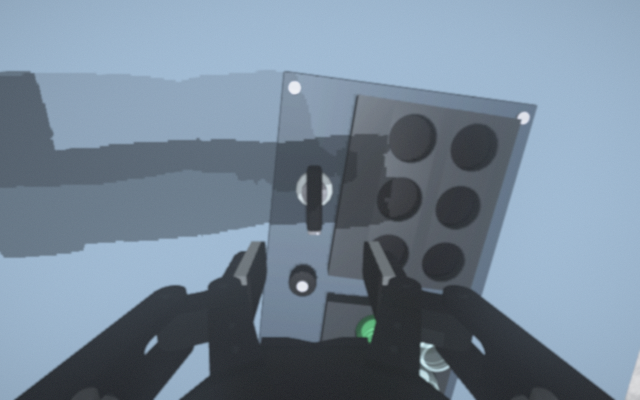

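The bar at (314,200) has turned about 81° and now lies parallel to the tray's near edge. The toe end at (317,233) is clear of the tray, whose edge is at about column 340. The gripper is touching nothing.

```bash
python3 -c "
from workcell import bot
print(bot.job_done())"
```

```text
the job is handed in; nothing more can be done
None
```

The empty tray's clamp is open: it loosened clockwise, turned about 81° so its toe is clear of the tray, and was let go. I didn't touch the full tray's clamp or try the counter-clockwise direction, because clockwise turned freely on the first try. The job is handed in.

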